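# Snug the tin clamp and lock its screw

### The job

The lidded paint tin still stands loose in the mixer clamp. Slacken the jam nut by its lever, turn the clamp screw down until the pressure plate bears snugly on the lid (about 30 N, do not crush the tin), then pull the jam nut tight again, firmly but without straining it (about 10 N on its lever pin), so that the screw is locked. Leave the tin in its place and the other things on the bench alone.

Things in the scene. Friction and masses are not known exactly. Their poses are not given: they have to be found in the camera images.
- yoke: the fixed steel clamp: base plate 124 (x) x 176 (y) x 12 mm with four low lugs round the tin, two 18 mm posts at y = +-74 mm, and a bridge over the tin, 32 mm wide, top 156 mm up. Origin: centre of the underside; z up. Screw, nut and plate all stand on this z axis; heights are above the bench
- clamp_screw: the upright clamp screw. It turns in place without rising; clockwise from above drives the plate down, 4 mm per rad; it stays where left. About 0.2 N m turns it free, each newton on the plate adds 0.004 N m or more; at a standstill the free part fades, the plate's part is felt. The tight nut grips it. From touch, the plate gains 20 N in 0.2 rad, then 15 N per 0.1 rad. Origin on the axis 162 mm up
- screw_bar (a point): centre of the flat T-bar that heads the screw, on the axis, 223 mm up. Bar 64 long (x) x 12 thick (y) x 22 mm high, at 212 to 234 mm; a round hub 24 mm across at its middle (208 to 238 mm), so it is 24 mm wide if pinched across the middle. z up; its yaw shows the screw's turn
- jam_nut: 42 mm hexagon jam nut under the T-bar, with one lever: a 10 mm round arm some 173 mm up, 95 mm long to an upright pin, pointing 55 degrees clockwise from the nut's x axis (right side of the clamp). Origin on the axis some 162 mm up; z up. Counterclockwise from above slackens: loose within 0.35 rad, then free 1.2 rad more, rising 6 mm per rad. Clockwise tightens. It stays where left
- nut_pin (a point): grip point on the lever's upright 14 mm round pin, 95 mm from the axis, some 198 mm up (pin free 20 mm below, 12 mm above it), axes as the nut. Once the nut bites, the push that moves the pin on rises, at last 3 N per 0.1 rad; it fades at a standstill, so read it moving. At the start it is only pinched (about 3 N). Properly tight: about 10 N at the pin; under 8 N is too slack, over 13 N strains it
- lock_washer: steel ring between bridge and jam nut, 50 mm across; it cannot turn; the nut presses it down and it grips the screw, so tightening the nut does not turn the screw; origin on the axis 162 mm up
- pressure_plate: steel disc with rubber face, 88 mm across, 8 mm thick, that the screw pushes down without turning; origin: centre of its underside. At the start it hangs 1.5 to 4 mm above the lid; poses are too coarse to tell the touch, so it must be felt on the screw
- tin: small dented paint tin, 91 mm across, 98 mm high, about 0.6 kg, standing on the clamp's base; origin: centre of its underside
- lid: round lid 93 mm across, 7 mm thick, lying on the tin under the plate, its top 117 mm above the bench; origin: centre of its underside
- short_bottle: bystander: small dropper bottle behind the clamp, 42 mm across, 106 mm high; origin: centre of its underside
- tall_bottle: bystander: small dropper bottle in front, 42 mm across, 118 mm high; origin: centre of its underside
- tape_roll: bystander: roll of masking tape lying flat, 96 mm across, 25 mm high; origin: centre of its underside

How it is judged:
On the way, in this order (a step that is already met when the one before it is completed fails the run):
1. the jam nut is slack: it no longer bears on its washer (contact force between jam_nut and lock_washer below 0.5 N), for 0.2 s.
2. with the nut still slack, the plate bears on the lid with 8 to 65 N (contact force between pressure_plate and lid between 8 and 65 N and contact force between jam_nut and lock_washer below 0.5 N), for 0.2 s.
At the end, for the whole second after the job is handed in: the plate bears on the lid with 8 to 65 N, the jam nut bears on its washer with more than 25 N (at the start 6 to 17 N), the tin stands at rest within 8 mm of the clamp's axis in x and y and the lid within 8 mm of the tin's axis (contact force between pressure_plate and lid between 8 and 65 N and contact force between jam_nut and lock_washer above 25 N and x of tin in the frame of yoke between -0.008 and 0.008 m and y of tin in the frame of yoke between -0.008 and 0.008 m and horizontal distance between lid and tin below 0.008 m and linear speed of tin below 0.02 m/s); the robot touches nothing.
It fails at once if the tin is crushed: the plate presses on the lid with more than 90 N (contact force between pressure_plate and lid above 90 N).
It fails at once if the jam nut is strained: it bears on its washer with more than 120 N (contact force between jam_nut and lock_washer above 120 N).
It fails at once if a bystander (the tape roll or either dropper bottle) is moved more than 20 mm (distance of any of tape_roll, short_bottle, tall_bottle from where it was at the start of the episode above 0.02 m).
It also fails if it takes over 64 s, if anything falls off the work surface, if the arm or the gripper's body presses on something with over 40 N, if the wrist force passes 120 N, or if a joint passes its speed limit or range.

### The arm

A 7-joint arm with a two-finger parallel gripper is mounted at the origin on a cart in front of the work surface, level with it; the furniture and walls round the work are solid. World frame = base frame: x ahead of the robot, y to its left, z up, the work surface at z = 0. Lengths are in m, angles in rad, forces in N, time in s.
With the tool pointing down it reaches from about 0.4 to 0.85 m from the base axis. Payload 4.5 kg.
Tool frame: the origin (TCP) lies at the very end of the fingers, on their centre line; the grasp point (between the pads) lies 19 mm behind it; z points along the fingers, x is the direction in which the jaws open and shut, and the axes are right-handed (so a half turn about z gives the same grasp; the last joint's range is limited). The gripper opens to 88 mm and grips with 3 to 60 N. Pads are 18 mm wide; open, the fingers measure 123 mm over their backs; the gripper's body (75 mm by 187 mm) begins 45 mm behind the grasp point.
Start: joints at [-1.246, 0.689, -0.195, 1.565, 0.157, 0.902, -0.215], TCP at [0.179, 0.599, 0.239] pointing down, gripper open.
Joint ranges: [-3.01, 3.01], [-0.46, 2.08], [-1.47, 1.51], [0.13, 2.56], [-1, 4.14], [0.04, 2.09], [-2.66, 2.66]. Speed limits (rad/s): [2.57, 2.57, 3.14, 3.14, 3.14, 3.14, 3.14].

### API

Orientations are given as a unit quaternion [x, y, z, w].
In Python, from plant import * gives the robot as it stands.
- The arm moves only by the tool apply_moves, never from a script. Its argument "series" is a list of rows, each an object of numbers: "x", "y", "z": the shift along the tool's x, y, z in units of 80 cm (1.0 is 80 cm); "wx", "wy", "wz": the turn, a rotation vector about the tool's x, y, z in units of pi rad (1.0 is pi rad); "fingers": the opening, from -1 (shut) to 1 (fully open), so that 0 is half open. In form: [{"x": .., "y": .., "z": .., "wx": .., "wy": .., "wz": .., "fingers": ..}, ...]. A call has 1 to 8 rows; each row shifts and turns the pose as measured when the row begins, along the tool's axes as they then stand; what a row does not reach is not made up. A row lasts 1/8 s, in which the tool goes at most 62.5 mm and 10.7 degrees, less where a joint would pass 70% of its speed; a pose out of reach is approached as far as the arm can. A call with a number of a shift or a turn outside -1 to 1 is refused whole. A call with a gripper value outside its range is refused whole. The fingers move at their own pace and stop on an object; "force" is the grip in N (left out, the last holds). Time passes only in rows, so rows that do not move let the fingers close. It gives the time, the measured TCP pose, the force and the opening at its end, in the units of the state.
- get_state(): the state, without advancing time (a new reading comes with each control period).
- snapshot(name): name is "scene" or "side" or "wrist"; returns (picture, depth): 400x640x3 uint8, red, green, blue; 400x640 float32, m along the optical axis (not along the pixel's ray), 0 where there is no reading.
- camera_model(name): a dict with "camera_matrix" (3x3 intrinsics, pixels), "world_from_camera" (4x4, takes a point from camera to world coordinates). Camera axes: x right, y up, looking along -z (the intrinsics and any distortion apply to the point x, -y, -z); pixel columns grow to the right and rows downward; lengths in m; the calibration is good to about 2 mm. A picture is of the moment at which its call begins: read the wrist's pose just before it. camera_model takes no time and is no camera call; for the wrist camera it gives the pose at the moment of the call.
- finish_job(): hands the job in, once; it reports no verdict.
The state is a dict: "clock": time; "q": joint angles; "qd": joint speeds; "joint_torque": joint torques, N m; "tool_pos": TCP position; "eef_rot": TCP orientation; "contact_force": force on the tool from outside, world axes, zero at the start; "moment": the same for the moment, N m; "opening": opening from 0.0 (shut) to 1.0 (fully open).
Only numpy, scipy, OpenCV 4.12 (cv2) and the standard library are available. Lean on these libraries where they do the work, as an engineer would, in place of code of your own. Each camera call takes 0.05 s, during which the arm holds its last target. There are 200 camera calls.

## Working session

There is one attempt and no reset: what is moved stays moved. The work goes in short steps, Python scripts to look and compute and a tool call to move; the robot and the scene stay as the last step left them, time stands still between calls to the robot, and variables do not carry over. Pictures are saved under pics/ and viewed, about 8 in all and at most 12, crops included, and the job is handed in when it is done.

Besides the shell and the picture viewer there is one more tool, called after "Call:" as name(argument=value, ...) on one line, values as JSON. apply_moves: Moves the arm, as the interface text tells. Its arguments: {"type":"object","properties":{"series":{"type":"array","items":{"type":"object","properties":{"x":{"type":"number"},"y":{"type":"number"},"z":{"type":"number"},"wx":{"type":"number"},"wy":{"type":"number"},"wz":{"type":"number"},"fingers":{"type":"number"}}}},"force":{"type":"number"}},"required":["series"]}

```bash
mkdir -p pics
cat > h.py <<'E'
from plant import *
import numpy as np, cv2
from scipy.spatial.transform import Rotation as R
def snap(n,f):
    p,d=snapshot(n); cv2.imwrite(f'pics/{f}.png',p[:,:,::-1]); np.save(f'pics/{f}.npy',d); m=camera_model(n); np.savez(f'pics/{f}.npz',K=m["camera_matrix"],T=m["world_from_camera"]); return p,d
def pt(f,u,v,d=None):
    m=np.load(f'pics/{f}.npz'); D=np.load(f'pics/{f}.npy'); d=D[int(v),int(u)] if d is None else d
    c=np.linalg.inv(m['K'])@[u,v,1]*d; return (m['T']@[c[0],-c[1],-c[2],1])[:3]
def cloud(f):
    m=np.load(f'pics/{f}.npz'); D=np.load(f'pics/{f}.npy'); v,u=np.mgrid[:400,:640]
    c=np.linalg.inv(m['K'])@np.stack([u.ravel(),v.ravel(),np.ones(u.size)])*D.ravel()
    P=(m['T']@np.stack([c[0],-c[1],-c[2],np.ones(u.size)]))[:3].T.reshape(400,640,3); P[D==0]=np.nan; return P
E
python3 - <<'E'
from h import *
for n in("scene","side"):
    snap(n,n); m=camera_model(n); print(n,m)
s=get_state(); print(s)
a=cv2.imread('pics/scene.png');b=cv2.imread('pics/side.png')
cv2.imwrite('pics/both.png',cv2.resize(np.vstack([a,b]),(480,600)))
E
```

```text
scene {'camera_matrix': array([[511.3216292 ,   0.        , 319.91182161],
       [  0.        , 511.3216292 , 199.53421575],
       [  0.        ,   0.        ,   1.        ]]), 'world_from_camera': array([[ 8.02908143e-01,  2.53876978e-01, -5.39337551e-01,
        -2.10132333e-01],
       [-5.96102372e-01,  3.40907139e-01, -7.26941734e-01,
        -1.03062989e+00],
       [-6.89749690e-04,  9.05167831e-01,  4.25053787e-01,
         7.35243784e-01],
       [ 0.00000000e+00,  0.00000000e+00,  0.00000000e+00,
         1.00000000e+00]])}
side {'camera_matrix': array([[509.02025104,   0.        , 314.28785772],
       [  0.        , 509.02025104, 199.38918795],
       [  0.        ,   0.        ,   1.        ]]), 'world_from_camera': array([[-0.98689303, -0.12434607,  0.10286007,  0.6627452 ],
       [ 0.16126329, -0.78370215,  0.59983755,  0.66050183],
       [ 0.00602422,  0.60856306,  0.79348265,  1.04219666],
       [ 0.        ,  0.        ,  0.        ,  1.        ]])}
{'clock': 0.1, 'q': array([-1.24620074,  0.68990672, -0.19453986,  1.56623751,  0.15731709,
        0.90251302, -0.21512625]), 'qd': array([ 0.00132258, -0.0017481 ,  0.00143079, -0.00169562, -0.00288728,
       -0.00091474, -0.00016298]), 'joint_torque': array([-3.81752427e-03, -5.28493631e+01, -1.27120201e+00, -1.53836417e+01,
       -5.24757605e-02,  1.95569948e-03,  4.21661946e-05]), 'tool_pos': array([0.17906884, 0.59820045, 0.23798729]), 'eef_rot': array([ 8.02072674e-01,  5.97225860e-01, -6.31047736e-04,  5.47105893e-04]), 'contact_force': array([ 0.6924579 , -0.35264833,  0.62389922]), 'moment': array([ 0.00061709,  0.00018098, -0.02022481]), 'opening': 0.9967605175751928}
```

View pics/scene.png

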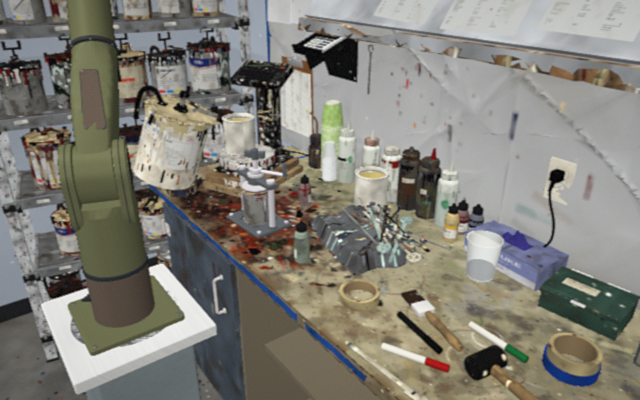

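View pics/side.png

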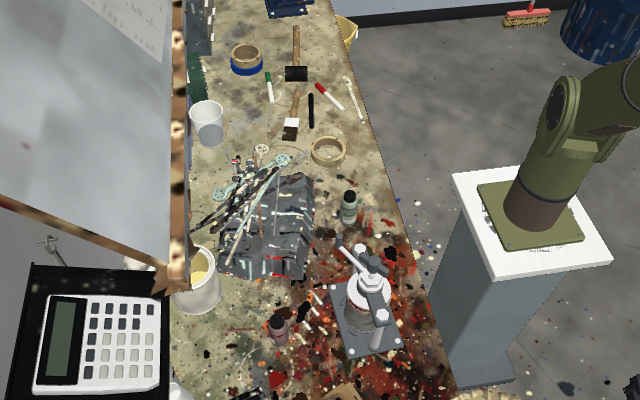

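The clamp stands at about (262,190) in the scene view and (368,290) in the side view. The bottles are near (302,243) and (304,188) in the scene view. Next I'll take an enlarged crop and measure from the point cloud.

Run:
```python
from h import *
a=cv2.imread('pics/side.png')[225:365,310:420]; b=cv2.imread('pics/scene.png')[140:245,210:320]
cv2.imwrite('pics/crop.png',np.hstack([cv2.resize(a,None,fx=4,fy=4,interpolation=3)[:560],cv2.copyMakeBorder(cv2.resize(b,(330,315),interpolation=3),0,245,0,0,0)]))
for f in("side","scene"):
    P=cloud(f)
    print(f,pt(f,368,290) if f=="side" else pt(f,262,190))
    c=P[225:365,310:420].reshape(-1,3) if f=="side" else P[140:245,210:320].reshape(-1,3)
    for lo,hi in((.207,.245),(.18,.207),(.166,.18),(.15,.16),(.095,.125),(.008,.016)):
        k=c[(c[:,2]>lo)&(c[:,2]<hi)]
        if len(k): print(lo,hi,len(k),k.min(0).round(3),k.max(0).round(3),np.median(k,0).round(3))
```

```text
side [0.48286121 0.22912738 0.16529008]
0.207 0.245 432 [0.45  0.12  0.207] [0.528 0.234 0.243] [0.476 0.212 0.231]
0.18 0.207 153 [0.456 0.118 0.18 ] [0.527 0.227 0.207] [0.482 0.207 0.186]
0.166 0.18 427 [0.451 0.125 0.166] [0.528 0.292 0.18 ] [0.487 0.201 0.176]
0.15 0.16 602 [0.449 0.12  0.15 ] [0.498 0.298 0.16 ] [0.476 0.247 0.155]
0.095 0.125 333 [0.427 0.137 0.096] [0.518 0.291 0.125] [0.491 0.236 0.115]
0.008 0.016 1723 [ 0.406 -0.041  0.008] [0.557 0.301 0.016] [0.504 0.255 0.012]
scene [0.46740795 0.16676809 0.12504421]
0.207 0.245 204 [0.446 0.118 0.207] [0.521 0.232 0.242] [0.467 0.2   0.226]
0.18 0.207 119 [0.45  0.115 0.18 ] [0.525 0.22  0.207] [0.475 0.198 0.188]
0.166 0.18 237 [0.445 0.116 0.166] [0.599 0.525 0.18 ] [0.483 0.189 0.172]
0.15 0.16 299 [0.444 0.114 0.15 ] [0.634 0.555 0.16 ] [0.468 0.231 0.156]
0.095 0.125 1339 [ 0.423 -0.066  0.095] [0.894 0.594 0.125] [0.542 0.438 0.113]
0.008 0.016 774 [0.402 0.025 0.008] [0.957 0.809 0.016] [0.471 0.193 0.013]
```

View pics/crop.png

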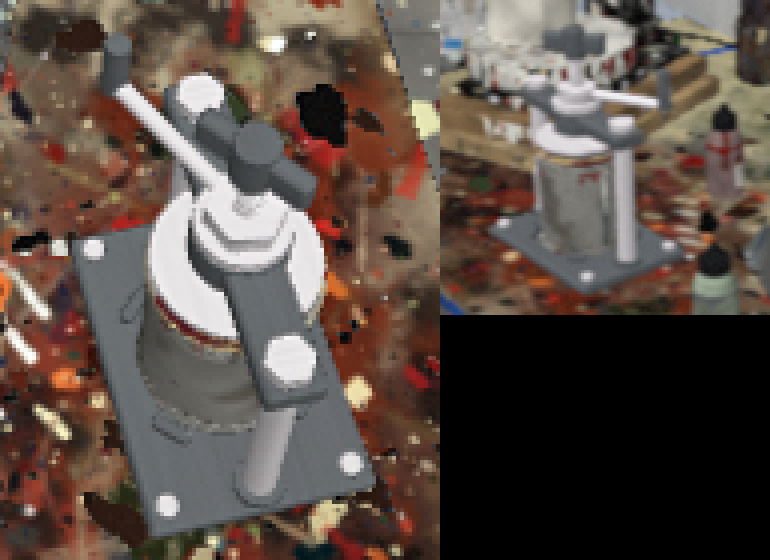

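Run:
```python
from h import *
def rz(f,u,v,z):
    a=pt(f,u,v,.1);b=pt(f,u,v,1.);return a+(b-a)*(z-a[2])/(b[2]-a[2])
for n,x,y,z in(("hubtop",256,140,.238),("pintop",118,42,.210),("pinbot",113,90,.178),("posttopA",200,90,.162),("postB",290,358,.162),("bar endA top",205,120,.234),("bar endB top",310,185,.234)):
    u,v=310+x/4-.4,225+y/4-.4
    print(n,pt("side",u,v).round(4),rz("side",u,v,z).round(4))
for n,x,y,z in(("hubtop",573,32,.238),("pintop",663,72,.210)):
    u,v=210+(x-440)/3-.3,140+y/3-.3
    print(n,pt("scene",u,v).round(4),rz("scene",u,v,z).round(4))
# bar: points with z .228-.237
for f,w in(("side",np.s_[225:365,310:420]),("scene",np.s_[140:245,210:320])):
    c=cloud(f)[w].reshape(-1,3)
    k=c[(c[:,2]>.226)&(c[:,2]<.245)&(np.hypot(c[:,0]-.475,c[:,1]-.205)<.05)]
    print(f,len(k),k.mean(0),cv2.minAreaRect(k[:,:2].astype(np.float32)*1000))
    for zlo,zhi in((.182,.212),):
        k=c[(c[:,2]>zlo)&(c[:,2]<zhi)&(np.hypot(c[:,0]-.525,c[:,1]-.12)<.03)];print("pin",len(k),k.mean(0),k.min(0),k.max(0))
    # base plate
    c2=cloud(f).reshape(-1,3);k=c2[(c2[:,2]>.008)&(c2[:,2]<.016)&(np.hypot(c2[:,0]-.475,c2[:,1]-.205)<.12)];print("base",cv2.minAreaRect(k[:,:2].astype(np.float32)*1000))
    k=c2[(c2[:,2]>.15)&(c2[:,2]<.164)&(np.hypot(c2[:,0]-.475,c2[:,1]-.205)<.11)];print("bridge",len(k),cv2.minAreaRect(k[:,:2].astype(np.float32)*1000))
```

```text
hubtop [0.4741 0.2069 0.239 ] [0.4738 0.2064 0.238 ]
pintop [0.5205 0.1234 0.2062] [0.5211 0.1259 0.21  ]
pinbot [0.5234 0.1325 0.177 ] [0.5236 0.1331 0.178 ]
posttopA [0.4778 0.1316 0.1642] [0.4773 0.1303 0.162 ]
postB [0.468  0.2812 0.1643] [0.4674 0.2802 0.162 ]
bar endA top [0.4927 0.1872 0.2293] [0.4937 0.19   0.234 ]
bar endB top [0.4538 0.2301 0.2324] [0.4542 0.2309 0.234 ]
hubtop [0.4673 0.2004 0.2379] [0.4672 0.2003 0.238 ]
pintop [0.5193 0.1239 0.2086] [0.5174 0.1208 0.21  ]
side 288 [0.47348651 0.21035414 0.23403617] ((473.5349426269531, 208.08560180664062), (23.25067901611328, 62.74131393432617), 28.276185989379883)
pin 77 [0.52177659 0.12910269 0.20082267] [0.51504318 0.11815425 0.18222046] [0.52816271 0.13392747 0.21196425]
base ((472.86090087890625, 208.96771240234375), (124.40431213378906, 176.6728515625), 3.8013575077056885)
bridge 741 ((473.76776123046875, 208.73989868164062), (49.083038330078125, 176.61785888671875), 4.846847057342529)
scene 104 [0.4683117 0.2019915 0.2334086] ((468.58660888671875, 204.60659790039062), (24.447343826293945, 60.477115631103516), 33.44196701049805)
pin 50 [0.51607372 0.12217726 0.19699161] [0.50844038 0.11535187 0.18246673] [0.52536398 0.13221593 0.21121787]
base ((469.4546813964844, 203.56651306152344), (126.44711303710938, 179.06211853027344), 4.542812347412109)
bridge 256 ((464.6978454589844, 203.26983642578125), (43.00041580200195, 179.55465698242188), 5.0008320808410645)
```

```bash
cat >> h.py <<'E'
def plan(x,y,z,yaw=None,rows=1):
    """shift (tool axes, units) and wz to a world TCP position, tool-x yaw in deg"""
    s=get_state(); r=R.from_quat(s['eef_rot']); t=r.inv().apply(np.array([x,y,z])-s['tool_pos'])/.8/rows
    X=r.as_matrix()[:,0]; a=np.degrees(np.arctan2(X[1],X[0])); tilt=r.as_matrix()[:,2]
    print('pos',s['tool_pos'].round(4),'yaw',a.round(2),'z',tilt.round(3),'t',s['clock'],'shift/row',t.round(5))
    if yaw is not None: print('wz/row',-((yaw-a+180)%360-180)/180/rows)
E
python3 - <<'E'
from h import *
for f in("scene","side"):
    c=cloud(f).reshape(-1,3); c=c[np.isfinite(c[:,0])]
    d=np.array([.29,-.40]);L=np.hypot(*d);d/=L
    q=c[:,:2]-[.179,.599]; s=q@d; w=abs(q@[-d[1],d[0]])
    k=c[(s>-.1)&(s<L+.1)&(w<.15)&(c[:,2]>.15)&(c[:,2]<.5)]
    h=np.histogram2d(q[(s>-.1)&(s<L+.1)&(w<.15)&(c[:,2]>.15)&(c[:,2]<.5)]@d,k[:,2],bins=[6,7],range=[[-.1,.6],[.15,.5]])[0]
    print(f,h)
plan(.43,.207,.40,57,8)
E
```

```text
scene [[  1.   0.  68.  16.   0.   0.   0.]
 [352. 273. 255. 342.  70.   0.   0.]
 [532. 598. 679.  28.  11.   0.   0.]
 [  0.   9.   4.   0.   0.   0.   0.]
 [152.  60.   0.   0.   0.   0.   0.]
 [428. 165.   0.   0.   0.   0.   0.]]
side [[  0.   0.   0.   0.   0.   0.   0.]
 [  0.   0.   0. 313.   0.   0.   0.]
 [  0.   0. 548.   0.   0.   0.   0.]
 [  0.   0.   0.   0.   0.   0.   0.]
 [814. 173.   0.   0.   0.   0.   0.]
 [659. 280.   0.   0.   0.   0.   0.]]
pos [0.1791 0.5982 0.238 ] yaw 73.34 z [-0.    -0.002 -1.   ] t 0.1 shift/row [-0.04736  0.05509 -0.02523]
wz/row 0.01134928292702667
```

Call:
apply_moves(series=[{"z": -0.07}, {"z": -0.07}, {"z": -0.07}, {"z": -0.03}, {}, {}])

```text
schema error: expected keys x, y, z, wx, wy, wz, fingers
```

```bash
python3 -c "
from h import *
plan(.43,.207,.42,40,10)"
```

```text
pos [0.1791 0.5982 0.238 ] yaw 73.34 z [-0.    -0.002 -1.   ] t 0.1 shift/row [-0.0379   0.04407 -0.02268]
wz/row 0.01852387078606578
```

All keys are required in every row.

Call:
apply_moves(series=[{"x": 0, "y": 0, "z": -0.07, "wx": 0, "wy": 0, "wz": 0, "fingers": 1}, {"x": 0, "y": 0, "z": -0.07, "wx": 0, "wy": 0, "wz": 0, "fingers": 1}, {"x": 0, "y": 0, "z": -0.07, "wx": 0, "wy": 0, "wz": 0, "fingers": 1}, {"x": 0, "y": 0, "z": -0.03, "wx": 0, "wy": 0, "wz": 0, "fingers": 1}, {"x": 0, "y": 0, "z": 0, "wx": 0, "wy": 0, "wz": 0, "fingers": 1}])

```text
clock: 0.72
tool_pos: [0.1789, 0.5972, 0.4323]
eef_rot: [0.802, 0.597, -0.004, 0.003]
contact_force: [0.7, 0.1, 0.1]
opening: 1.001
```

```bash
python3 -c "
from h import *
plan(.43,.207,.42,None,8)"
```

```text
pos [0.1789 0.5972 0.4323] yaw 73.37 z [-0.002 -0.009 -1.   ] t 0.725 shift/row [-0.04716  0.05504  0.00239]
```

Call:
apply_moves(series=[{"x": -0.047, "y": 0.055, "z": 0, "wx": 0, "wy": 0, "wz": 0, "fingers": 1}, {"x": -0.047, "y": 0.055, "z": 0, "wx": 0, "wy": 0, "wz": 0, "fingers": 1}, {"x": -0.047, "y": 0.055, "z": 0, "wx": 0, "wy": 0, "wz": 0, "fingers": 1}, {"x": -0.047, "y": 0.055, "z": 0, "wx": 0, "wy": 0, "wz": 0, "fingers": 1}, {"x": -0.047, "y": 0.055, "z": 0, "wx": 0, "wy": 0, "wz": 0, "fingers": 1}, {"x": -0.047, "y": 0.055, "z": 0, "wx": 0, "wy": 0, "wz": 0, "fingers": 1}, {"x": -0.047, "y": 0.055, "z": 0, "wx": 0, "wy": 0, "wz": 0, "fingers": 1}, {"x": -0.047, "y": 0.055, "z": 0, "wx": 0, "wy": 0, "wz": 0, "fingers": 1}])

```text
clock: 1.72
tool_pos: [0.4315, 0.1949, 0.4206]
eef_rot: [0.799, 0.601, -0.017, 0.006]
contact_force: [0.9, 0.5, -0.7]
opening: 0.996
```

```bash
python3 -c "
from h import *
plan(.52,.125,.25,31,8)
snap('wrist','w1')
print(camera_model('wrist')['world_from_camera'].round(3))"
```

```text
pos [0.4315 0.1949 0.4206] yaw 73.94 z [-0.02  -0.029 -0.999] t 1.725 shift/row [-0.00578  0.01659  0.02668]
wz/row 0.029822274745370653
[[ 0.289 -0.915 -0.281  0.363]
 [ 0.956  0.264  0.125  0.215]
 [-0.041 -0.305  0.952  0.567]
 [ 0.     0.     0.     1.   ]]
```

View pics/w1.png

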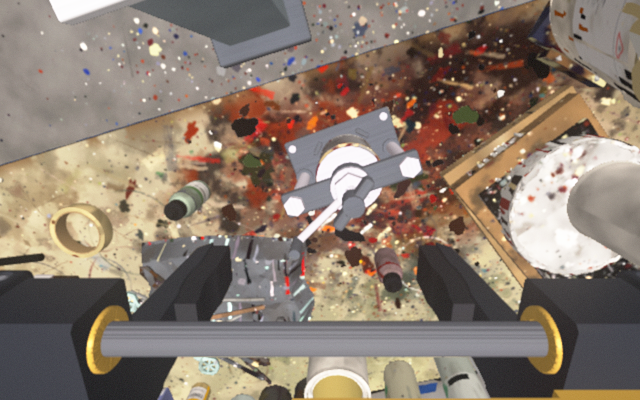

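The hub shows near (350,203), the pin near (302,243), and the post bolts at (293,205) and (410,165).

Run:
```python
from h import *
P=cloud('w1'); c=P[80:270,260:440].reshape(-1,3); c=c[np.isfinite(c[:,0])]
k=c[(c[:,2]>.226)&(c[:,2]<.25)]; print('bar',len(k),k.mean(0),cv2.minAreaRect(k[:,:2].astype(np.float32)*1000))
q=k[:,:2]-k[:,:2].mean(0);w,V=np.linalg.eigh(q.T@q);print(np.degrees(np.arctan2(V[1,1],V[0,1])))
for z in(.23,.234,.237): kk=k[k[:,2]>z];print(z,len(kk),kk.mean(0),kk.min(0),kk.max(0))
k=c[(c[:,2]>.19)&(c[:,2]<.222)&(np.hypot(c[:,0]-.52,c[:,1]-.125)<.035)];print('pin',len(k),k.mean(0),k.min(0),k.max(0))
k=c[(c[:,2]>.204)&(c[:,2]<.222)&(np.hypot(c[:,0]-.52,c[:,1]-.125)<.035)];print('pintop',len(k),k.mean(0),k.min(0),k.max(0))
k=c[(c[:,2]>.008)&(c[:,2]<.016)&(np.hypot(c[:,0]-.475,c[:,1]-.205)<.12)];print("base",cv2.minAreaRect(k[:,:2].astype(np.float32)*1000))
k=c[(c[:,2]>.15)&(c[:,2]<.17)&(np.hypot(c[:,0]-.475,c[:,1]-.205)<.11)];print("bridge",cv2.minAreaRect(k[:,:2].astype(np.float32)*1000))
im=cv2.imread('pics/w1.png')[150:260,280:430];cv2.imwrite('pics/w1c.png',cv2.resize(im,None,fx=5,fy=5,interpolation=cv2.INTER_CUBIC))
for u,v in((345,207),(352,203),(357,200),(293,205),(410,165),(302,243)):print(u,v,pt('w1',u,v).round(4))
```

```text
bar 898 [0.47709724 0.19752502 0.23457022] ((478.5890808105469, 196.8843231201172), (22.792722702026367, 62.27627182006836), 51.69060516357422)
130.72293855424167
0.23 832 [0.47758109 0.19749296 0.23506569] [0.45572312 0.17108612 0.23000138] [0.50159359 0.22244166 0.24002235]
0.234 462 [0.47896417 0.1963309  0.23709575] [0.45913856 0.17344486 0.23400211] [0.49973334 0.21850618 0.24002235]
0.237 293 [0.47865453 0.19697975 0.23786107] [0.46802343 0.18608432 0.23701122] [0.48955904 0.20773676 0.24002235]
pin 178 [0.52399951 0.11542382 0.20495519] [0.51919032 0.10810941 0.19037348] [0.53253201 0.12113322 0.21153028]
pintop 116 [0.52521178 0.11473336 0.20895469] [0.51919032 0.10810941 0.20408094] [0.53253201 0.12113322 0.21153028]
base ((479.75750732421875, 194.899658203125), (123.80851745605469, 175.300048828125), 3.3285748958587646)
bridge ((478.9512023925781, 195.56222534179688), (52.01079559326172, 179.04400634765625), 10.307498931884766)
345 207 [0.4764 0.1883 0.2387]
352 203 [0.4749 0.196  0.2368]
357 200 [0.473  0.2017 0.2373]
293 205 [0.4813 0.1218 0.1665]
410 165 [0.473  0.27   0.1635]
302 243 [0.526  0.1208 0.1832]
```

View pics/w1c.png

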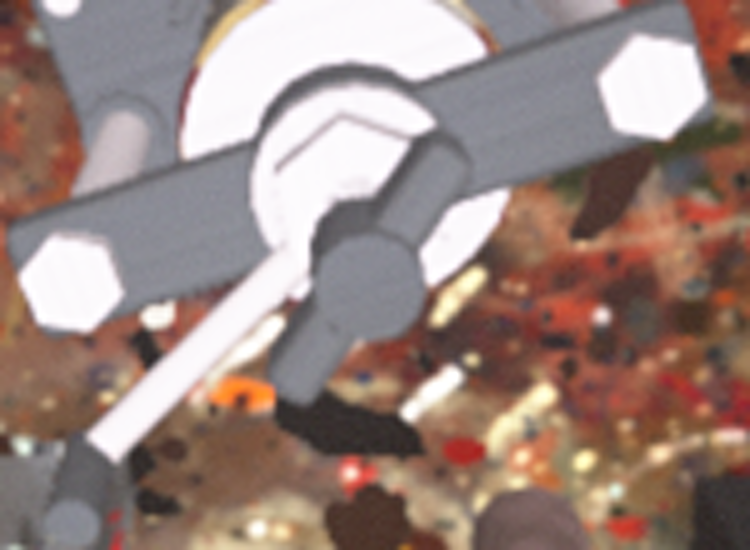

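The arm was probably still moving when that picture was taken, so I'll retake it at rest and compare.

```bash
cat >> h.py <<'E'
def meas(f,win=np.s_[80:270,260:440]):
    c=cloud(f)[win].reshape(-1,3); c=c[np.isfinite(c[:,0])]
    k=c[(c[:,2]>.226)&(c[:,2]<.245)&(np.hypot(c[:,0]-.475,c[:,1]-.2)<.06)]; q=k[:,:2]-k[:,:2].mean(0);w,V=np.linalg.eigh(q.T@q)
    kk=k[k[:,2]>.2365]; print('bar n',len(k),'hub',len(kk),((kk.max(0)+kk.min(0))/2).round(4),'yaw',np.degrees(np.arctan2(V[1,1],V[0,1])))
    k=c[(c[:,2]>.206)&(c[:,2]<.222)&(np.hypot(c[:,0]-.475,c[:,1]-.2)>.075)&(np.hypot(c[:,0]-.475,c[:,1]-.2)<.12)]
    if len(k): print('pintop',len(k),((k.max(0)+k.min(0))/2).round(4))
E
python3 - <<'E'
from h import *
snap('wrist','w2'); meas('w2',np.s_[40:320,200:500]); 
c=cloud('w2')[40:320,200:500].reshape(-1,3); k=c[(c[:,2]>.008)&(c[:,2]<.016)&(np.hypot(c[:,0]-.475,c[:,1]-.205)<.12)];print("base",cv2.minAreaRect(k[:,:2].astype(np.float32)*1000))
plan(.52,.125,.25,31,6)
E
```

```text
bar n 922 hub 382 [0.4716 0.2122 0.2379] yaw 131.69483892413268
pintop 109 [0.5191 0.1308 0.2087]
base ((471.119140625, 212.87901306152344), (123.93104553222656, 175.11123657226562), 3.9649791717529297)
pos [0.4343 0.1894 0.4204] yaw 73.18 z [-0.018 -0.033 -0.999] t 1.825 shift/row [-0.00634  0.02126  0.03559]
wz/row 0.039053330607201266
```

```bash
cat >> h.py <<'E'
def go(x,y,z,yaw,rows=1):
    s=get_state(); r=R.from_quat(s['eef_rot']); t=r.inv().apply(np.array([x,y,z])-s['tool_pos'])/.8
    a=np.radians(yaw); g=R.from_matrix(np.array([[np.cos(a),np.sin(a),0],[np.sin(a),-np.cos(a),0],[0,0,-1.]]))
    w=(r.inv()*g).as_rotvec()/np.pi; X=r.as_matrix()
    print('pos',s['tool_pos'].round(4),'yaw',np.degrees(np.arctan2(X[1,0],X[0,0])).round(2),'z',X[:,2].round(3),'t',s['clock'],'F',s['contact_force'].round(2),'M',s['moment'].round(3),'q7',s['q'][6].round(2))
    print('total shift',t.round(4),'per row',(t/rows).round(4),'| total w',w.round(4),'per row',(w/rows).round(4))
E
python3 -c "
from h import *
go(.47,.12,.31,31,6)"
```

```text
pos [0.4343 0.1894 0.4204] yaw 73.18 z [-0.018 -0.033 -0.999] t 1.825 F [-0.56 -0.2   0.1 ] M [ 0.007 -0.02   0.018] q7 0.71
total shift [-0.0649  0.069   0.14  ] per row [-0.0108  0.0115  0.0233] | total w [0.0019 0.0123 0.2342] per row [0.0003 0.002  0.039 ]
```

Call:
apply_moves(series=[{"x": -0.011, "y": 0.011, "z": 0.023, "wx": 0, "wy": 0.002, "wz": 0.04, "fingers": 1}, {"x": -0.01, "y": 0.012, "z": 0.023, "wx": 0, "wy": 0.002, "wz": 0.04, "fingers": 1}, {"x": -0.009, "y": 0.013, "z": 0.023, "wx": 0, "wy": 0.002, "wz": 0.04, "fingers": 1}, {"x": -0.008, "y": 0.014, "z": 0.023, "wx": 0, "wy": 0.002, "wz": 0.04, "fingers": 1}, {"x": -0.007, "y": 0.015, "z": 0.023, "wx": 0, "wy": 0.002, "wz": 0.04, "fingers": 1}, {"x": -0.006, "y": 0.015, "z": 0.023, "wx": 0, "wy": 0.002, "wz": 0.04, "fingers": 1}, {"x": 0, "y": 0, "z": 0, "wx": 0, "wy": 0, "wz": 0, "fingers": 0.0}, {"x": 0, "y": 0, "z": 0, "wx": 0, "wy": 0, "wz": 0, "fingers": 0.0}])

```text
clock: 2.82
tool_pos: [0.4527, 0.1156, 0.2974]
eef_rot: [0.968, 0.25, -0.009, 0.003]
contact_force: [1.0, -0.3, -0.1]
opening: 0.795
```

Run:
```python
from h import *
s=get_state()['tool_pos'];snap('wrist','w3');print(get_state()['tool_pos']-s)
snap('wrist','w3'); meas('w3',np.s_[0:400,0:640]); 
c=cloud('w3').reshape(-1,3); k=c[(c[:,2]>.008)&(c[:,2]<.016)&(np.hypot(c[:,0]-.475,c[:,1]-.205)<.12)];print("base",cv2.minAreaRect(k[:,:2].astype(np.float32)*1000))
go(.52,.125,.25,31,6)
```

```text
[-4.14036368e-05 -3.06129063e-05  5.62899607e-05]
bar n 3000 hub 1326 [0.4744 0.2076 0.2385] yaw 131.57542150854343
pintop 270 [0.5225 0.1262 0.2087]
base ((475.0562744140625, 207.82286071777344), (123.82402038574219, 175.52566528320312), 3.9069995880126953)
pos [0.453  0.1156 0.2978] yaw 28.87 z [-0.015 -0.009 -1.   ] t 2.925 F [ 0.82 -0.89  0.82] M [-0.008  0.041  0.05 ] q7 0.21
total shift [0.0801 0.0301 0.0584] per row [0.0133 0.005  0.0097] | total w [ 0.0002  0.0055 -0.0118] per row [ 0.      0.0009 -0.002 ]
```

View pics/w3.png

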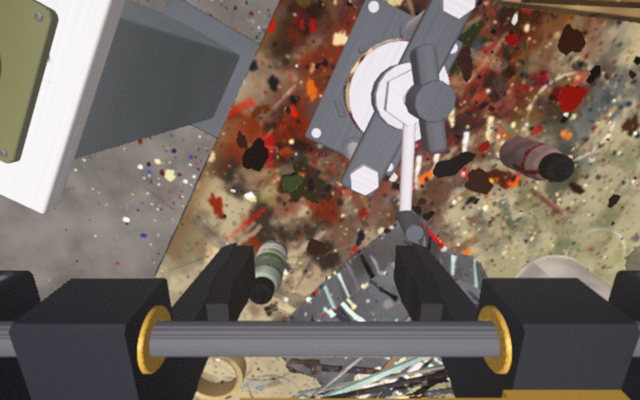

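At rest the hub is at (0.4744, 0.2076) and the pin at (0.5225, 0.1262). That gives a radius of 94.5 mm at −59.4°, as it should be, and agrees with the side camera.

Call:
apply_moves(series=[{"x": 0.016, "y": 0.006, "z": 0.012, "wx": 0, "wy": 0.001, "wz": -0.002, "fingers": 0}, {"x": 0.016, "y": 0.006, "z": 0.012, "wx": 0, "wy": 0.001, "wz": -0.002, "fingers": 0}, {"x": 0.016, "y": 0.006, "z": 0.012, "wx": 0, "wy": 0.001, "wz": -0.002, "fingers": 0}, {"x": 0.016, "y": 0.006, "z": 0.012, "wx": 0, "wy": 0.001, "wz": -0.002, "fingers": 0}, {"x": 0.016, "y": 0.006, "z": 0.012, "wx": 0, "wy": 0.001, "wz": -0.002, "fingers": 0}, {"x": 0, "y": 0, "z": 0, "wx": 0, "wy": 0, "wz": 0, "fingers": 0}, {"x": 0, "y": 0, "z": 0, "wx": 0, "wy": 0, "wz": 0, "fingers": 0}])

```text
clock: 3.8
tool_pos: [0.5262, 0.1283, 0.2456]
eef_rot: [0.964, 0.267, 0.001, 0.0]
contact_force: [-0.3, 0.7, 0.1]
opening: 0.503
```

```bash
python3 -c "
from h import *
go(.5225,.1262,.185,30.6,4)"
```

```text
pos [0.5262 0.1283 0.2456] yaw 30.96 z [ 0.002  0.    -1.   ] t 3.8 F [-0.28  0.66  0.05] M [-0.082  0.053 -0.044] q7 0.27
total shift [-0.0054 -0.0001  0.0758] per row [-0.0014 -0.      0.0189] | total w [ 0.0001 -0.0005  0.002 ] per row [ 0.     -0.0001  0.0005]
```

Call:
apply_moves(series=[{"x": -0.0054, "y": 0, "z": 0.01, "wx": 0, "wy": 0, "wz": 0.002, "fingers": 0}, {"x": 0, "y": 0, "z": 0.02, "wx": 0, "wy": 0, "wz": 0, "fingers": 0}, {"x": 0, "y": 0, "z": 0.02, "wx": 0, "wy": 0, "wz": 0, "fingers": 0}, {"x": 0, "y": 0, "z": 0.02, "wx": 0, "wy": 0, "wz": 0, "fingers": 0}, {"x": 0, "y": 0, "z": 0, "wx": 0, "wy": 0, "wz": 0, "fingers": 0}, {"x": 0, "y": 0, "z": 0, "wx": 0, "wy": 0, "wz": 0, "fingers": 0}])

```text
clock: 4.55
tool_pos: [0.5198, 0.1251, 0.1891]
eef_rot: [0.965, 0.263, 0.001, 0.0]
contact_force: [-0.3, 0.3, 0.1]
opening: 0.499
```

```bash
python3 -c "
from h import *
go(.5225,.1262,.185,30.6,1)"
```

```text
pos [0.5198 0.1251 0.1891] yaw 30.53 z [ 0.002  0.    -1.   ] t 4.55 F [-0.32  0.34  0.12] M [-0.054  0.061 -0.05 ] q7 0.27
total shift [0.0036 0.0006 0.0052] per row [0.0036 0.0006 0.0052] | total w [ 0.0002 -0.0006 -0.0004] per row [ 0.0002 -0.0006 -0.0004]
```

Call:
apply_moves(series=[{"x": 0.0036, "y": 0.0006, "z": 0.003, "wx": 0, "wy": 0, "wz": 0, "fingers": -0.6}, {"x": 0, "y": 0, "z": 0, "wx": 0, "wy": 0, "wz": 0, "fingers": -0.8}, {"x": 0, "y": 0, "z": 0, "wx": 0, "wy": 0, "wz": 0, "fingers": -1}, {"x": 0, "y": 0, "z": 0, "wx": 0, "wy": 0, "wz": 0, "fingers": -1}, {"x": 0, "y": 0, "z": 0, "wx": 0, "wy": 0, "wz": 0, "fingers": -1}, {"x": 0, "y": 0, "z": 0, "wx": 0, "wy": 0, "wz": 0, "fingers": -1}], force=25)

```text
clock: 5.3
tool_pos: [0.5233, 0.1263, 0.1881]
eef_rot: [0.965, 0.263, 0.002, 0.0]
contact_force: [-0.3, -0.6, -0.1]
opening: 0.147
```

```bash
cat >> h.py <<'E'
C=np.array([.4745,.2077])
def rad():
    s=get_state(); d=s['tool_pos'][:2]-C; a=np.arctan2(d[1],d[0]); F=s['contact_force']; e=d/np.hypot(*d); t=np.array([-e[1],e[0]])
    X=R.from_quat(s['eef_rot']).as_matrix()
    print(f"t {s['clock']:.2f} r {np.hypot(*d)*1000:.1f} ang {np.degrees(a):.2f}deg yaw {np.degrees(np.arctan2(X[1,0],X[0,0])):.2f} z {s['tool_pos'][2]:.4f} Fr {F[:2]@e:.2f} Ft(ccw) {F[:2]@t:.2f} Fz {F[2]:.2f} M {s['moment'].round(3)} open {s['opening']:.3f}")
E
python3 -c "
from h import *
rad()"
```

```text
t 5.30 r 94.9 ang -59.04deg yaw 30.52 z 0.1881 Fr 0.33 Ft(ccw) -0.57 Fz -0.06 M [-0.136  0.094  0.042] open 0.147
```

Call:
apply_moves(series=[{"x": 0.0095, "y": -0.0004, "z": -0.0003, "wx": 0, "wy": 0, "wz": -0.025, "fingers": -1}, {"x": 0.0095, "y": -0.0004, "z": -0.0003, "wx": 0, "wy": 0, "wz": -0.025, "fingers": -1}, {"x": 0.0095, "y": -0.0004, "z": -0.0006, "wx": 0, "wy": 0, "wz": -0.025, "fingers": -1}, {"x": 0.0095, "y": -0.0004, "z": -0.0006, "wx": 0, "wy": 0, "wz": -0.025, "fingers": -1}])

```text
clock: 5.8
tool_pos: [0.5459, 0.1457, 0.1897]
eef_rot: [0.91, 0.415, 0.001, 0.0]
contact_force: [-0.4, 0.8, 1.0]
opening: 0.149
```

```bash
python3 -c "
from h import *
rad()"
```

```text
t 5.80 r 94.6 ang -40.98deg yaw 49.01 z 0.1897 Fr -0.87 Ft(ccw) 0.32 Fz 0.95 M [ 0.059  0.201 -0.087] open 0.149
```

Call:
apply_moves(series=[{"x": 0.0095, "y": -0.0004, "z": -0.0006, "wx": 0, "wy": 0, "wz": -0.025, "fingers": -1}, {"x": 0.0095, "y": -0.0004, "z": -0.0006, "wx": 0, "wy": 0, "wz": -0.025, "fingers": -1}, {"x": 0.0095, "y": -0.0004, "z": -0.0006, "wx": 0, "wy": 0, "wz": -0.025, "fingers": -1}, {"x": 0.0095, "y": -0.0004, "z": -0.0006, "wx": 0, "wy": 0, "wz": -0.025, "fingers": -1}, {"x": 0, "y": 0, "z": 0, "wx": 0, "wy": 0, "wz": 0, "fingers": -1}, {"x": 0, "y": 0, "z": 0, "wx": 0, "wy": 0, "wz": 0, "fingers": -1}])

```text
clock: 6.55
tool_pos: [0.5618, 0.1722, 0.1917]
eef_rot: [0.832, 0.555, 0.0, -0.0]
contact_force: [-0.6, 0.3, 1.2]
opening: 0.147
```

```bash
python3 -c "
from h import *
rad()"
```

```text
t 6.55 r 94.3 ang -22.13deg yaw 67.43 z 0.1917 Fr -0.65 Ft(ccw) 0.01 Fz 1.21 M [-0.094  0.071 -0.083] open 0.147
```

Call:
apply_moves(series=[{"x": 0, "y": 0, "z": 0, "wx": 0, "wy": 0, "wz": 0, "fingers": 0.2}, {"x": 0, "y": 0, "z": 0, "wx": 0, "wy": 0, "wz": 0, "fingers": 0.2}, {"x": 0, "y": 0, "z": -0.03, "wx": 0, "wy": 0, "wz": 0, "fingers": 0.2}, {"x": 0, "y": 0, "z": -0.05, "wx": 0, "wy": 0, "wz": -0.03, "fingers": 1}, {"x": 0, "y": 0, "z": -0.03, "wx": 0, "wy": 0, "wz": -0.05, "fingers": 1}, {"x": 0, "y": 0, "z": 0, "wx": 0, "wy": 0, "wz": -0.05, "fingers": 1}, {"x": 0, "y": 0, "z": 0, "wx": 0, "wy": 0, "wz": -0.05, "fingers": 1}])

```text
clock: 7.42
tool_pos: [0.5611, 0.1706, 0.2821]
eef_rot: [0.639, 0.769, -0.001, 0.001]
contact_force: [0.2, -0.2, 0.3]
opening: 0.918
```

```bash
python3 -c "
from h import *
go(.4745,.2077,.28,131.6,4)"
```

```text
pos [0.5611 0.1706 0.2821] yaw 100.6 z [-0.    -0.002 -1.   ] t 7.425 F [ 0.18 -0.17  0.34] M [ 0.001 -0.038  0.017] q7 1.18
total shift [ 0.0655 -0.0979  0.0025] per row [ 0.0164 -0.0245  0.0006] | total w [-0.0004  0.0007 -0.1722] per row [-0.0001  0.0002 -0.0431]
```

Call:
apply_moves(series=[{"x": 0.016, "y": -0.0245, "z": 0, "wx": 0, "wy": 0, "wz": 0, "fingers": 1}, {"x": 0.016, "y": -0.0245, "z": 0, "wx": 0, "wy": 0, "wz": 0, "fingers": 1}, {"x": 0.016, "y": -0.0245, "z": 0, "wx": 0, "wy": 0, "wz": 0, "fingers": 1}, {"x": 0.016, "y": -0.0245, "z": 0, "wx": 0, "wy": 0, "wz": -0.0, "fingers": 1}, {"x": 0, "y": 0, "z": 0, "wx": 0, "wy": 0, "wz": -0.05, "fingers": 1}, {"x": 0, "y": 0, "z": 0, "wx": 0, "wy": 0, "wz": -0.05, "fingers": 1}, {"x": 0, "y": 0, "z": 0, "wx": 0, "wy": 0, "wz": -0.04, "fingers": 1}, {"x": 0, "y": 0, "z": 0, "wx": 0, "wy": 0, "wz": 0, "fingers": 1}])

```text
clock: 8.43
tool_pos: [0.4716, 0.2055, 0.282]
eef_rot: [0.451, 0.892, -0.002, 0.001]
contact_force: [1.1, 1.0, 0.3]
opening: 1.002
```

```bash
python3 -c "
from h import *
import time
go(.4745,.2077,.28,131.6,1)
snap('side','s2'); meas('s2',np.s_[225:365,310:420])"
```

```text
pos [0.4716 0.2055 0.282 ] yaw 126.34 z [ 0.    -0.004 -1.   ] t 8.425 F [1.09 1.03 0.27] M [ 0.049 -0.005  0.02 ] q7 1.4
total shift [0.     0.0046 0.0024] per row [0.     0.0046 0.0024] | total w [-0.0007  0.001  -0.0292] per row [-0.0007  0.001  -0.0292]
bar n 293 hub 88 [0.4746 0.2079 0.2392] yaw 131.88689274549878
pintop 47 [0.5616 0.1728 0.211 ]
```

Call:
apply_moves(series=[{"x": 0, "y": 0.0046, "z": 0, "wx": 0, "wy": 0.001, "wz": -0.029, "fingers": 1}, {"x": 0, "y": 0, "z": 0, "wx": 0, "wy": 0, "wz": 0, "fingers": 1}, {"x": 0, "y": 0, "z": 0.025, "wx": 0, "wy": 0, "wz": 0, "fingers": 1}, {"x": 0, "y": 0, "z": 0.025, "wx": 0, "wy": 0, "wz": 0, "fingers": 1}])

```text
clock: 8.98
tool_pos: [0.4755, 0.2078, 0.2425]
eef_rot: [0.416, 0.91, 0.0, 0.001]
contact_force: [0.7, -0.5, 0.6]
opening: 1.001
```

```bash
python3 -c "
from h import *
go(.4745,.2077,.207,131.8,2)"
```

```text
pos [0.4755 0.2078 0.2425] yaw 130.89 z [ 0.002 -0.    -1.   ] t 8.975 F [ 0.67 -0.54  0.58] M [ 0.045 -0.007 -0.007] q7 1.43
total shift [ 0.0008 -0.0011  0.0443] per row [ 0.0004 -0.0005  0.0222] | total w [ 0.0004  0.0005 -0.0051] per row [ 0.0002  0.0002 -0.0025]
```

Call:
apply_moves(series=[{"x": 0.0005, "y": -0.001, "z": 0.02, "wx": 0, "wy": 0, "wz": -0.005, "fingers": 1}, {"x": 0, "y": 0, "z": 0.02, "wx": 0, "wy": 0, "wz": 0, "fingers": 1}, {"x": 0, "y": 0, "z": 0, "wx": 0, "wy": 0, "wz": 0, "fingers": 0.6}, {"x": 0, "y": 0, "z": 0, "wx": 0, "wy": 0, "wz": 0, "fingers": 0.3}, {"x": 0, "y": 0, "z": 0, "wx": 0, "wy": 0, "wz": 0, "fingers": 0.3}, {"x": 0, "y": 0, "z": 0, "wx": 0, "wy": 0, "wz": 0, "fingers": 0.3}], force=40)

```text
clock: 9.72
tool_pos: [0.4733, 0.2076, 0.2093]
eef_rot: [0.413, 0.911, -0.001, 0.0]
contact_force: [0.9, 0.9, -5.5]
opening: 0.72
```

```bash
python3 -c "
from h import *
rad();go(.4745,.2077,.207,131.8,2)"
```

```text
t 9.72 r 1.2 ang -174.05deg yaw 131.21 z 0.2093 Fr -0.96 Ft(ccw) -0.76 Fz -5.49 M [ 0.012 -0.385 -0.042] open 0.720
pos [0.4733 0.2076 0.2093] yaw 131.21 z [ 0.    -0.001 -1.   ] t 9.725 F [ 0.88  0.86 -5.49] M [ 0.012 -0.385 -0.042] q7 1.4
total shift [-0.0008  0.0012  0.0029] per row [-0.0004  0.0006  0.0014] | total w [-0.0002  0.0004 -0.0033] per row [-0.0001  0.0002 -0.0016]
```

Call:
apply_moves(series=[{"x": -0.0005, "y": 0.0008, "z": 0, "wx": 0, "wy": 0, "wz": 0.02, "fingers": 0.3}, {"x": 0, "y": 0, "z": 0, "wx": 0, "wy": 0, "wz": 0.02, "fingers": 0.3}, {"x": 0, "y": 0, "z": 0, "wx": 0, "wy": 0, "wz": 0.02, "fingers": 0.3}, {"x": 0, "y": 0, "z": 0, "wx": 0, "wy": 0, "wz": 0.02, "fingers": 0.3}])

```text
clock: 10.22
tool_pos: [0.4734, 0.2075, 0.2093]
eef_rot: [0.526, 0.851, -0.001, 0.0]
contact_force: [-0.3, 1.0, -3.7]
opening: 0.717
```

```bash
python3 -c "
from h import *
rad();go(.4745,.2077,.207,57,2)"
```

```text
t 10.22 r 1.1 ang -170.17deg yaw 116.56 z 0.2093 Fr 0.10 Ft(ccw) -1.06 Fz -3.66 M [ 0.097 -0.139  0.242] open 0.717
pos [0.4734 0.2075 0.2093] yaw 116.56 z [-0.    -0.002 -1.   ] t 10.225 F [-0.27  1.03 -3.66] M [ 0.097 -0.139  0.242] q7 1.21
total shift [-0.0004  0.0013  0.0028] per row [-0.0002  0.0007  0.0014] | total w [-1.000e-04  8.000e-04  3.309e-01] per row [-0.      0.0004  0.1655]
```

Call:
apply_moves(series=[{"x": 0, "y": 0.0005, "z": 0, "wx": 0, "wy": 0, "wz": 0.02, "fingers": 0.3}, {"x": 0, "y": 0, "z": 0, "wx": 0, "wy": 0, "wz": 0.02, "fingers": 0.3}])

```text
clock: 10.48
tool_pos: [0.4734, 0.2075, 0.2093]
eef_rot: [0.579, 0.815, -0.001, 0.0]
contact_force: [1.2, 0.5, -3.9]
opening: 0.721
```

```bash
python3 -c "
from h import *
rad()"
```

```text
t 10.47 r 1.1 ang -168.34deg yaw 109.21 z 0.2093 Fr -1.25 Ft(ccw) -0.25 Fz -3.87 M [ 0.157 -0.079  0.219] open 0.721
```

Call:
apply_moves(series=[{"x": 0, "y": 0, "z": 0, "wx": 0, "wy": 0, "wz": 0, "fingers": 0.3}, {"x": 0, "y": 0, "z": 0, "wx": 0, "wy": 0, "wz": 0, "fingers": 0.3}, {"x": 0, "y": 0, "z": 0, "wx": 0, "wy": 0, "wz": 0, "fingers": 0.3}, {"x": 0, "y": 0, "z": 0, "wx": 0, "wy": 0, "wz": 0, "fingers": 0.3}])

```text
clock: 10.98
tool_pos: [0.4734, 0.2075, 0.2093]
eef_rot: [0.579, 0.815, -0.001, 0.0]
contact_force: [0.1, 0.9, -4.1]
opening: 0.719
```

```bash
python3 -c "
from h import *
rad()"
```

```text
t 10.97 r 1.1 ang -169.04deg yaw 109.21 z 0.2093 Fr -0.26 Ft(ccw) -0.86 Fz -4.10 M [ 0.162 -0.002 -0.217] open 0.719
```

Call:
apply_moves(series=[{"x": 0, "y": 0, "z": 0, "wx": 0, "wy": 0, "wz": 0.02, "fingers": 0.3}, {"x": 0, "y": 0, "z": 0, "wx": 0, "wy": 0, "wz": 0.02, "fingers": 0.3}])

```text
clock: 11.22
tool_pos: [0.4734, 0.2075, 0.2093]
eef_rot: [0.629, 0.777, -0.001, 0.0]
contact_force: [-0.0, 0.2, -3.9]
opening: 0.72
```

```bash
python3 -c "
from h import *
rad()"
```

```text
t 11.22 r 1.1 ang -168.67deg yaw 102.01 z 0.2093 Fr -0.01 Ft(ccw) -0.18 Fz -3.89 M [ 0.166 -0.047  0.188] open 0.720
```

Call:
apply_moves(series=[{"x": 0, "y": 0, "z": 0, "wx": 0, "wy": 0, "wz": 0.02, "fingers": 0.3}])

```text
clock: 11.35
tool_pos: [0.4734, 0.2075, 0.2093]
eef_rot: [0.653, 0.757, -0.001, 0.001]
contact_force: [0.2, 0.2, -5.6]
opening: 0.72
```

```bash
python3 -c "
from h import *
rad()"
```

```text
t 11.35 r 1.1 ang -168.27deg yaw 98.40 z 0.2093 Fr -0.19 Ft(ccw) -0.16 Fz -5.56 M [ 0.135 -0.05   0.219] open 0.720
```

Call:
apply_moves(series=[{"x": 0, "y": 0, "z": 0, "wx": 0, "wy": 0, "wz": 0.02, "fingers": 0.3}])

```text
clock: 11.48
tool_pos: [0.4734, 0.2074, 0.2093]
eef_rot: [0.677, 0.736, -0.001, 0.001]
contact_force: [0.7, -0.4, -4.1]
opening: 0.719
```

```bash
python3 -c "
from h import *
rad()"
```

```text
t 11.47 r 1.1 ang -166.31deg yaw 94.78 z 0.2093 Fr -0.58 Ft(ccw) 0.60 Fz -4.07 M [ 0.199 -0.03   0.228] open 0.719
```

Call:
apply_moves(series=[{"x": 0, "y": 0, "z": 0, "wx": 0, "wy": 0, "wz": 0.02, "fingers": 0.3}])

```text
clock: 11.6
tool_pos: [0.4734, 0.2074, 0.2092]
eef_rot: [0.7, 0.714, -0.001, 0.001]
contact_force: [0.1, -0.2, -4.7]
opening: 0.719
```

```bash
python3 -c "
from h import *
rad()"
```

```text
t 11.60 r 1.1 ang -164.97deg yaw 91.16 z 0.2092 Fr -0.06 Ft(ccw) 0.19 Fz -4.69 M [ 0.175 -0.072  0.19 ] open 0.719
```

Call:
apply_moves(series=[{"x": 0, "y": 0, "z": 0, "wx": 0, "wy": 0, "wz": 0.02, "fingers": 0.3}])

```text
clock: 11.72
tool_pos: [0.4734, 0.2074, 0.2093]
eef_rot: [0.722, 0.692, -0.001, 0.001]
contact_force: [-0.3, -0.3, -4.6]
opening: 0.721
```

```bash
python3 -c "
from h import *
rad()"
```

```text
t 11.72 r 1.1 ang -164.30deg yaw 87.55 z 0.2093 Fr 0.33 Ft(ccw) 0.24 Fz -4.59 M [ 0.237 -0.052  0.22 ] open 0.721
```

Call:
apply_moves(series=[{"x": 0, "y": 0, "z": 0, "wx": 0, "wy": 0, "wz": 0.02, "fingers": 0.3}])

```text
clock: 11.85
tool_pos: [0.4734, 0.2074, 0.2093]
eef_rot: [0.744, 0.669, -0.001, 0.001]
contact_force: [0.5, -0.1, -5.2]
opening: 0.721
```

```bash
python3 -c "
from h import *
rad()"
```

```text
t 11.85 r 1.1 ang -164.20deg yaw 83.94 z 0.2093 Fr -0.42 Ft(ccw) 0.20 Fz -5.18 M [ 0.183 -0.069  0.304] open 0.721
```

Call:
apply_moves(series=[{"x": 0, "y": 0, "z": 0, "wx": 0, "wy": 0, "wz": 0.01, "fingers": 0.3}])

```text
clock: 11.98
tool_pos: [0.4734, 0.2074, 0.2093]
eef_rot: [0.754, 0.657, -0.001, 0.001]
contact_force: [0.1, 0.2, -4.1]
opening: 0.72
```

```bash
python3 -c "
from h import *
rad()"
```

```text
t 11.97 r 1.1 ang -162.19deg yaw 82.16 z 0.2093 Fr -0.16 Ft(ccw) -0.12 Fz -4.13 M [ 0.257 -0.025  0.314] open 0.720
```

Call:
apply_moves(series=[{"x": 0, "y": 0, "z": 0, "wx": 0, "wy": 0, "wz": 0.01, "fingers": 0.3}])

```text
clock: 12.1
tool_pos: [0.4734, 0.2074, 0.2093]
eef_rot: [0.764, 0.645, -0.001, 0.001]
contact_force: [0.4, -0.2, -4.2]
opening: 0.718
```

```bash
python3 -c "
from h import *
rad()"
```

```text
t 12.10 r 1.1 ang -163.02deg yaw 80.34 z 0.2093 Fr -0.28 Ft(ccw) 0.30 Fz -4.18 M [ 0.26  -0.054  0.337] open 0.718
```

Call:
apply_moves(series=[{"x": 0, "y": 0, "z": 0, "wx": 0, "wy": 0, "wz": 0, "fingers": 0.3}, {"x": 0, "y": 0, "z": 0, "wx": 0, "wy": 0, "wz": 0, "fingers": 0.3}, {"x": 0, "y": 0, "z": 0, "wx": 0, "wy": 0, "wz": 0, "fingers": 0.3}, {"x": 0, "y": 0, "z": 0, "wx": 0, "wy": 0, "wz": 0, "fingers": 0.3}])

```text
clock: 12.6
tool_pos: [0.4734, 0.2074, 0.2093]
eef_rot: [0.764, 0.645, -0.001, 0.001]
contact_force: [0.6, -0.1, -4.4]
opening: 0.716
```

```bash
python3 -c "
from h import *
rad()
for i in range(4): snapshot('side');rad()"
```

```text
t 12.60 r 1.1 ang -162.67deg yaw 80.31 z 0.2093 Fr -0.55 Ft(ccw) 0.31 Fz -4.36 M [ 0.272 -0.018  0.07 ] open 0.716
t 12.65 r 1.1 ang -162.31deg yaw 80.30 z 0.2093 Fr -0.20 Ft(ccw) 0.48 Fz -3.87 M [ 0.239 -0.002  0.079] open 0.722
t 12.70 r 1.1 ang -163.81deg yaw 80.30 z 0.2093 Fr -0.34 Ft(ccw) -0.31 Fz -4.44 M [ 0.26  -0.023  0.057] open 0.722
t 12.75 r 1.2 ang -162.96deg yaw 80.31 z 0.2093 Fr -0.88 Ft(ccw) -0.35 Fz -4.46 M [ 0.299 -0.041  0.053] open 0.723
t 12.80 r 1.1 ang -162.56deg yaw 80.31 z 0.2093 Fr -0.88 Ft(ccw) 0.12 Fz -4.02 M [ 0.304 -0.029  0.03 ] open 0.724
```

Call:
apply_moves(series=[{"x": 0, "y": 0, "z": 0, "wx": 0, "wy": 0, "wz": 0.015, "fingers": 0.3}])

```text
clock: 12.92
tool_pos: [0.4734, 0.2074, 0.2093]
eef_rot: [0.78, 0.626, -0.001, 0.001]
contact_force: [0.0, -0.5, -4.1]
opening: 0.717
```

```bash
python3 -c "
from h import *
rad()"
```

```text
t 12.93 r 1.1 ang -161.89deg yaw 77.52 z 0.2093 Fr 0.11 Ft(ccw) 0.45 Fz -4.12 M [ 0.21  -0.022  0.376] open 0.717
```

Call:
apply_moves(series=[{"x": 0, "y": 0, "z": 0, "wx": 0, "wy": 0, "wz": 0.015, "fingers": 0.3}])

```text
clock: 13.05
tool_pos: [0.4734, 0.2074, 0.2093]
eef_rot: [0.795, 0.607, -0.001, 0.001]
contact_force: [0.4, -0.7, -4.4]
opening: 0.723
```

```bash
python3 -c "
from h import *
rad()"
```

```text
t 13.05 r 1.1 ang -162.54deg yaw 74.68 z 0.2093 Fr -0.16 Ft(ccw) 0.75 Fz -4.43 M [ 0.184 -0.05   0.357] open 0.723
```

Call:
apply_moves(series=[{"x": 0, "y": 0, "z": 0, "wx": 0, "wy": 0, "wz": 0, "fingers": 0.3}, {"x": 0, "y": 0, "z": 0, "wx": 0, "wy": 0, "wz": 0, "fingers": 0.3}, {"x": 0, "y": 0, "z": 0, "wx": 0, "wy": 0, "wz": 0, "fingers": 0.3}, {"x": 0, "y": 0, "z": 0, "wx": 0, "wy": 0, "wz": 0, "fingers": 0.3}])

```text
clock: 13.55
tool_pos: [0.4734, 0.2073, 0.2093]
eef_rot: [0.796, 0.606, -0.001, 0.002]
contact_force: [-0.2, -0.3, -4.4]
opening: 0.721
```

```bash
python3 -c "
from h import *
rad()
for i in range(6): snapshot('side');rad()"
```

```text
t 13.55 r 1.1 ang -160.46deg yaw 74.56 z 0.2093 Fr 0.26 Ft(ccw) 0.26 Fz -4.39 M [ 0.238 -0.071  0.145] open 0.721
t 13.60 r 1.1 ang -159.98deg yaw 74.57 z 0.2093 Fr -0.58 Ft(ccw) 0.44 Fz -4.21 M [ 0.259 -0.05   0.109] open 0.722
t 13.65 r 1.1 ang -161.71deg yaw 74.57 z 0.2093 Fr -0.07 Ft(ccw) 0.50 Fz -3.75 M [ 0.268 -0.023  0.185] open 0.715
t 13.70 r 1.1 ang -161.83deg yaw 74.57 z 0.2093 Fr -0.24 Ft(ccw) 0.10 Fz -4.32 M [ 0.217 -0.04   0.189] open 0.722
t 13.75 r 1.1 ang -161.46deg yaw 74.57 z 0.2093 Fr -0.39 Ft(ccw) -0.52 Fz -3.73 M [ 0.257 -0.072  0.175] open 0.720
t 13.80 r 1.1 ang -161.35deg yaw 74.57 z 0.2093 Fr 0.62 Ft(ccw) -0.27 Fz -4.09 M [ 0.274 -0.086  0.197] open 0.716
t 13.85 r 1.1 ang -159.81deg yaw 74.56 z 0.2093 Fr -0.67 Ft(ccw) 0.22 Fz -4.09 M [ 0.287 -0.09   0.169] open 0.722
```

The standstill moment is about 0.17 N·m and the moving rise about 0.15. With roughly 0.2–0.28 rad turned since touch, that puts the plate at about 25–40 N. I'll release the bar and go back to the pin.

Call:
apply_moves(series=[{"x": 0, "y": 0, "z": 0, "wx": 0, "wy": 0, "wz": 0, "fingers": 1}, {"x": 0, "y": 0, "z": 0, "wx": 0, "wy": 0, "wz": 0, "fingers": 1}, {"x": 0, "y": 0, "z": 0, "wx": 0, "wy": 0, "wz": 0, "fingers": 1}, {"x": 0, "y": 0, "z": -0.025, "wx": 0, "wy": 0, "wz": 0, "fingers": 1}, {"x": 0, "y": 0, "z": -0.04, "wx": 0, "wy": 0, "wz": 0, "fingers": 1}, {"x": 0, "y": 0, "z": -0.025, "wx": 0, "wy": 0, "wz": 0, "fingers": 1}, {"x": 0, "y": 0, "z": 0, "wx": 0, "wy": 0, "wz": 0, "fingers": 0}])

```text
clock: 14.72
tool_pos: [0.4744, 0.2076, 0.2846]
eef_rot: [0.796, 0.605, 0.0, 0.002]
contact_force: [-0.2, -1.0, -1.4]
opening: 0.914
```

```bash
python3 -c "
from h import *
rad()
snap('side','s3'); meas('s3',np.s_[225:365,310:420])
go(.5620,.1723,.25,68,5)"
```

```text
t 14.72 r 0.1 ang -137.80deg yaw 74.45 z 0.2846 Fr 0.80 Ft(ccw) 0.64 Fz -1.44 M [ 0.018 -0.022 -0.044] open 0.914
bar n 40 hub 1 [0.4786 0.2375 0.2373] yaw 108.32641421873255
pintop 47 [0.5615 0.1729 0.2109]
pos [0.4738 0.2073 0.2837] yaw 74.45 z [ 0.001 -0.004 -1.   ] t 14.775 F [-1.02 -0.13 -0.54] M [ 0.041  0.011 -0.006] q7 0.7
total shift [-0.0125  0.1178  0.0424] per row [-0.0025  0.0236  0.0085] | total w [0.0006 0.0011 0.0359] per row [0.0001 0.0002 0.0072]
```

Call:
apply_moves(series=[{"x": -0.002, "y": 0.023, "z": 0, "wx": 0, "wy": 0, "wz": 0.01, "fingers": 0}, {"x": -0.002, "y": 0.023, "z": 0, "wx": 0, "wy": 0, "wz": 0.01, "fingers": 0}, {"x": -0.002, "y": 0.023, "z": 0, "wx": 0, "wy": 0, "wz": 0.01, "fingers": 0}, {"x": -0.001, "y": 0.023, "z": 0.01, "wx": 0, "wy": 0, "wz": 0.005, "fingers": 0}, {"x": 0, "y": 0.02, "z": 0.015, "wx": 0, "wy": 0, "wz": 0, "fingers": 0}, {"x": 0, "y": 0, "z": 0.015, "wx": 0, "wy": 0, "wz": 0, "fingers": 0}, {"x": 0, "y": 0, "z": 0, "wx": 0, "wy": 0, "wz": 0, "fingers": 0}, {"x": 0, "y": 0, "z": 0, "wx": 0, "wy": 0, "wz": 0, "fingers": 0}])

```text
clock: 15.78
tool_pos: [0.5614, 0.1676, 0.244]
eef_rot: [0.831, 0.556, -0.005, 0.001]
contact_force: [0.2, -0.0, -0.2]
opening: 0.501
```

```bash
python3 -c "
from h import *
rad()
go(.5618,.1725,.191,68,1)
snap('side','s4'); meas('s4',np.s_[225:365,310:420])"
```

```text
t 15.78 r 95.7 ang -24.79deg yaw 67.59 z 0.2440 Fr 0.17 Ft(ccw) 0.05 Fz -0.23 M [ 0.022 -0.028  0.05 ] open 0.501
pos [0.5614 0.1676 0.244 ] yaw 67.59 z [-0.007 -0.008 -1.   ] t 15.775 F [ 0.17 -0.03 -0.23] M [ 0.022 -0.028  0.05 ] q7 0.73
total shift [ 0.0066 -0.0017  0.0662] per row [ 0.0066 -0.0017  0.0662] | total w [-0.0011  0.0033 -0.0023] per row [-0.0011  0.0033 -0.0023]
bar n 257 hub 100 [0.4736 0.2083 0.2387] yaw 74.9502005250547
```

Call:
apply_moves(series=[{"x": 0.0062, "y": -0.0015, "z": 0, "wx": -0.001, "wy": 0.003, "wz": 0, "fingers": 0}, {"x": 0, "y": 0, "z": 0.02, "wx": 0, "wy": 0, "wz": 0, "fingers": 0}, {"x": 0, "y": 0, "z": 0.02, "wx": 0, "wy": 0, "wz": 0, "fingers": 0}, {"x": 0, "y": 0, "z": 0.02, "wx": 0, "wy": 0, "wz": 0, "fingers": 0}, {"x": 0, "y": 0, "z": 0, "wx": 0, "wy": 0, "wz": 0, "fingers": 0}, {"x": 0, "y": 0, "z": 0, "wx": 0, "wy": 0, "wz": 0, "fingers": 0}])

```text
clock: 16.58
tool_pos: [0.5627, 0.1774, 0.1988]
eef_rot: [0.83, 0.558, 0.004, -0.0]
contact_force: [-0.4, 0.2, -0.0]
opening: 0.499
```

```bash
python3 -c "
from h import *
rad()
go(.5618,.1725,.191,68,1)"
```

```text
t 16.57 r 93.3 ang -18.98deg yaw 67.83 z 0.1988 Fr -0.39 Ft(ccw) 0.03 Fz -0.01 M [-0.008 -0.02  -0.014] open 0.499
pos [0.5627 0.1774 0.1988] yaw 67.83 z [ 0.007  0.005 -1.   ] t 16.575 F [-0.36  0.15 -0.01] M [-0.008 -0.02  -0.014] q7 0.72
total shift [-0.0061  0.0012  0.0097] per row [-0.0061  0.0012  0.0097] | total w [ 0.0014 -0.0023 -0.0009] per row [ 0.0014 -0.0023 -0.0009]
```

Call:
apply_moves(series=[{"x": -0.005, "y": 0.001, "z": 0.008, "wx": 0.001, "wy": -0.002, "wz": 0, "fingers": 0}, {"x": 0, "y": 0, "z": 0, "wx": 0, "wy": 0, "wz": 0, "fingers": -0.6}, {"x": 0, "y": 0, "z": 0, "wx": 0, "wy": 0, "wz": 0, "fingers": -1}, {"x": 0, "y": 0, "z": 0, "wx": 0, "wy": 0, "wz": 0, "fingers": -1}, {"x": 0, "y": 0, "z": 0, "wx": 0, "wy": 0, "wz": 0, "fingers": -1}, {"x": 0, "y": 0, "z": 0, "wx": 0, "wy": 0, "wz": 0, "fingers": -1}], force=25)

```text
clock: 17.32
tool_pos: [0.5628, 0.1733, 0.1936]
eef_rot: [0.83, 0.558, 0.002, 0.001]
contact_force: [-0.7, -0.5, -0.3]
opening: 0.148
```

```bash
python3 -c "
from h import *
rad()
go(.5618,.1725,.191,68,1)"
```

```text
t 17.32 r 94.8 ang -21.31deg yaw 67.82 z 0.1936 Fr -0.43 Ft(ccw) -0.73 Fz -0.30 M [-0.002  0.019 -0.005] open 0.148
pos [0.5628 0.1733 0.1936] yaw 67.82 z [ 0.004  0.001 -1.   ] t 17.325 F [-0.67 -0.52 -0.3 ] M [-0.002  0.019 -0.005] q7 0.72
total shift [-0.0013 -0.0008  0.0032] per row [-0.0013 -0.0008  0.0032] | total w [ 0.001  -0.0008 -0.001 ] per row [ 0.001  -0.0008 -0.001 ]
```

Call:
apply_moves(series=[{"x": -0.0095, "y": -0.0004, "z": 0.0006, "wx": 0, "wy": 0, "wz": 0.025, "fingers": -1}, {"x": -0.0095, "y": -0.0004, "z": 0.0006, "wx": 0, "wy": 0, "wz": 0.025, "fingers": -1}, {"x": -0.0095, "y": -0.0004, "z": 0.0006, "wx": 0, "wy": 0, "wz": 0.025, "fingers": -1}, {"x": -0.0095, "y": -0.0004, "z": 0.0006, "wx": 0, "wy": 0, "wz": 0.025, "fingers": -1}, {"x": -0.0095, "y": -0.0004, "z": 0.0006, "wx": 0, "wy": 0, "wz": 0.025, "fingers": -1}])

```text
clock: 17.95
tool_pos: [0.5425, 0.1412, 0.1912]
eef_rot: [0.925, 0.38, 0.003, 0.0]
contact_force: [-0.2, -0.8, 0.4]
opening: 0.148
```

```bash
python3 -c "
from h import *
rad()"
```

```text
t 17.95 r 95.1 ang -44.37deg yaw 44.66 z 0.1912 Fr 0.42 Ft(ccw) -0.70 Fz 0.43 M [-0.119  0.049  0.039] open 0.148
```

Call:
apply_moves(series=[{"x": -0.0095, "y": -0.0004, "z": 0.0006, "wx": 0, "wy": 0, "wz": 0.025, "fingers": -1}, {"x": -0.0095, "y": -0.0004, "z": 0.0006, "wx": 0, "wy": 0, "wz": 0.025, "fingers": -1}])

```text
clock: 18.2
tool_pos: [0.5309, 0.1308, 0.1903]
eef_rot: [0.953, 0.304, 0.004, 0.0]
contact_force: [0.2, -0.8, 0.0]
opening: 0.152
```

```bash
python3 -c "
from h import *
rad()"
```

```text
t 18.20 r 95.3 ang -53.74deg yaw 35.35 z 0.1903 Fr 0.77 Ft(ccw) -0.27 Fz 0.01 M [-0.113  0.077 -0.03 ] open 0.152
```

Call:
apply_moves(series=[{"x": -0.006, "y": -0.0005, "z": 0.0003, "wx": 0, "wy": 0, "wz": 0.016, "fingers": -1}, {"x": -0.006, "y": -0.0003, "z": 0.0003, "wx": 0, "wy": 0, "wz": 0.016, "fingers": -1}])

```text
clock: 18.45
tool_pos: [0.5229, 0.1255, 0.1899]
eef_rot: [0.967, 0.253, 0.004, 0.001]
contact_force: [1.5, -0.4, -0.2]
opening: 0.148
```

```bash
python3 -c "
from h import *
rad()"
```

```text
t 18.45 r 95.4 ang -59.53deg yaw 29.34 z 0.1899 Fr 1.07 Ft(ccw) 1.09 Fz -0.19 M [-0.166 -0.214  0.063] open 0.148
```

Call:
apply_moves(series=[{"x": -0.006, "y": -0.0003, "z": 0.0003, "wx": 0, "wy": 0, "wz": 0.016, "fingers": -1}])

```text
clock: 18.58
tool_pos: [0.519, 0.1233, 0.1897]
eef_rot: [0.974, 0.227, 0.005, 0.001]
contact_force: [2.3, -1.2, -1.3]
opening: 0.144
```

```bash
python3 -c "
from h import *
rad()"
```

```text
t 18.57 r 95.4 ang -62.22deg yaw 26.30 z 0.1897 Fr 2.13 Ft(ccw) 1.44 Fz -1.29 M [-0.282 -0.298  0.064] open 0.144
```

Call:
apply_moves(series=[{"x": -0.006, "y": -0.0003, "z": 0.0003, "wx": 0, "wy": 0, "wz": 0.016, "fingers": -1}])

```text
clock: 18.7
tool_pos: [0.5151, 0.1213, 0.1895]
eef_rot: [0.979, 0.201, 0.006, 0.001]
contact_force: [2.7, -1.1, -1.3]
opening: 0.153
```

```bash
python3 -c "
from h import *
rad()"
```

```text
t 18.70 r 95.5 ang -64.84deg yaw 23.25 z 0.1895 Fr 2.15 Ft(ccw) 2.01 Fz -1.26 M [-0.285 -0.443  0.155] open 0.153
```

Call:
apply_moves(series=[{"x": -0.006, "y": -0.001, "z": 0.0, "wx": 0, "wy": 0, "wz": 0.016, "fingers": -1}])

```text
clock: 18.82
tool_pos: [0.5111, 0.1196, 0.1896]
eef_rot: [0.985, 0.175, 0.007, 0.001]
contact_force: [3.4, -2.2, -3.4]
opening: 0.149
```

```bash
python3 -c "
from h import *
rad()"
```

```text
t 18.82 r 95.4 ang -67.43deg yaw 20.17 z 0.1896 Fr 3.38 Ft(ccw) 2.31 Fz -3.37 M [-0.656 -0.712  0.167] open 0.149
```

Call:
apply_moves(series=[{"x": -0.006, "y": -0.0006, "z": 0.0, "wx": 0, "wy": 0, "wz": 0.016, "fingers": -1}])

```text
clock: 18.95
tool_pos: [0.507, 0.118, 0.1896]
eef_rot: [0.989, 0.148, 0.008, 0.001]
contact_force: [4.7, -1.7, -4.3]
opening: 0.148
```

```bash
python3 -c "
from h import *
rad()"
```

```text
t 18.95 r 95.4 ang -70.08deg yaw 17.08 z 0.1896 Fr 3.23 Ft(ccw) 3.85 Fz -4.29 M [-0.477 -0.829  0.185] open 0.148
```

Call:
apply_moves(series=[{"x": -0.006, "y": -0.0006, "z": 0.0, "wx": 0, "wy": 0, "wz": 0.016, "fingers": -1}])

```text
clock: 19.08
tool_pos: [0.5029, 0.1167, 0.1895]
eef_rot: [0.993, 0.122, 0.009, 0.001]
contact_force: [5.3, -2.6, -3.9]
opening: 0.15
```

```bash
python3 -c "
from h import *
rad()"
```

```text
t 19.07 r 95.4 ang -72.69deg yaw 13.99 z 0.1895 Fr 4.04 Ft(ccw) 4.29 Fz -3.93 M [-0.649 -0.942  0.257] open 0.150
```

Call:
apply_moves(series=[{"x": -0.006, "y": -0.0015, "z": 0.0006, "wx": 0, "wy": 0, "wz": 0.013, "fingers": -1}])

```text
clock: 19.2
tool_pos: [0.4995, 0.1157, 0.1892]
eef_rot: [0.995, 0.099, 0.01, 0.001]
contact_force: [6.4, -4.9, -2.4]
opening: 0.149
```

```bash
python3 -c "
from h import *
rad()"
```

```text
t 19.20 r 95.3 ang -74.81deg yaw 11.42 z 0.1892 Fr 6.40 Ft(ccw) 4.85 Fz -2.42 M [-1.065 -1.146  0.173] open 0.149
```

Call:
apply_moves(series=[{"x": -0.006, "y": -0.0015, "z": 0.0006, "wx": 0, "wy": 0, "wz": 0.013, "fingers": -1}])

```text
clock: 19.32
tool_pos: [0.4966, 0.1151, 0.1891]
eef_rot: [0.997, 0.077, 0.013, 0.002]
contact_force: [6.8, -4.8, -2.2]
opening: 0.146
```

```bash
python3 -c "
from h import *
rad()"
```

```text
t 19.32 r 95.2 ang -76.59deg yaw 8.84 z 0.1891 Fr 6.28 Ft(ccw) 5.53 Fz -2.19 M [-1.043 -0.986  0.136] open 0.146
```

Call:
apply_moves(series=[{"x": -0.006, "y": -0.001, "z": 0.0006, "wx": 0, "wy": 0, "wz": 0.013, "fingers": -1}])

```text
clock: 19.45
tool_pos: [0.4937, 0.1144, 0.1889]
eef_rot: [0.998, 0.055, 0.015, 0.002]
contact_force: [8.2, -3.6, -3.3]
opening: 0.151
```

```bash
python3 -c "
from h import *
rad()"
```

```text
t 19.45 r 95.2 ang -78.39deg yaw 6.25 z 0.1889 Fr 5.22 Ft(ccw) 7.32 Fz -3.28 M [-0.747 -1.176  0.129] open 0.151
```

Call:
apply_moves(series=[{"x": -0.006, "y": 0.0015, "z": 0.0006, "wx": 0, "wy": 0, "wz": 0.005, "fingers": -1}])

```text
clock: 19.58
tool_pos: [0.4913, 0.1138, 0.1887]
eef_rot: [0.999, 0.045, 0.018, 0.001]
contact_force: [8.3, 3.0, -5.2]
opening: 0.149
```

```bash
python3 -c "
from h import *
rad()"
```

```text
t 19.57 r 95.4 ang -79.88deg yaw 5.21 z 0.1887 Fr -1.49 Ft(ccw) 8.70 Fz -5.19 M [ 0.487 -1.162  0.139] open 0.149
```

Call:
apply_moves(series=[{"x": -0.006, "y": 0.0005, "z": 0.0003, "wx": 0, "wy": 0, "wz": 0.005, "fingers": -1}])

```text
clock: 19.7
tool_pos: [0.4892, 0.1136, 0.1888]
eef_rot: [0.999, 0.036, 0.021, 0.0]
contact_force: [8.9, -0.9, -4.8]
opening: 0.148
```

```bash
python3 -c "
from h import *
rad()"
```

```text
t 19.70 r 95.2 ang -81.10deg yaw 4.17 z 0.1888 Fr 2.32 Ft(ccw) 8.67 Fz -4.84 M [-0.469 -1.376  0.061] open 0.148
```

Call:
apply_moves(series=[{"x": -0.007, "y": 0.0005, "z": 0.0003, "wx": 0, "wy": 0, "wz": 0.005, "fingers": -1}])

```text
clock: 19.82
tool_pos: [0.4869, 0.1133, 0.1889]
eef_rot: [0.999, 0.027, 0.025, -0.0]
contact_force: [10.2, -1.5, -6.3]
opening: 0.148
```

```bash
python3 -c "
from h import *
rad()"
```

```text
t 19.82 r 95.2 ang -82.53deg yaw 3.10 z 0.1889 Fr 2.79 Ft(ccw) 9.96 Fz -6.31 M [-0.395 -1.605  0.092] open 0.148
```

Call:
apply_moves(series=[{"x": -0.007, "y": 0.0005, "z": 0.0003, "wx": 0, "wy": 0, "wz": 0.005, "fingers": -1}])

```text
clock: 19.95
tool_pos: [0.4843, 0.113, 0.1889]
eef_rot: [0.999, 0.018, 0.028, -0.001]
contact_force: [9.4, -0.9, -6.4]
opening: 0.151
```

```bash
python3 -c "
from h import *
rad()"
```

```text
t 19.95 r 95.2 ang -84.12deg yaw 2.02 z 0.1889 Fr 1.83 Ft(ccw) 9.27 Fz -6.40 M [-0.321 -1.412  0.057] open 0.151
```

Two moving readings of about 9.6 N are on target. I'll release the pin and retreat.

Call:
apply_moves(series=[{"x": 0, "y": 0, "z": 0, "wx": 0, "wy": 0, "wz": 0, "fingers": -1}, {"x": 0, "y": 0, "z": 0, "wx": 0, "wy": 0, "wz": 0, "fingers": 0.2}, {"x": 0, "y": 0, "z": 0, "wx": 0, "wy": 0, "wz": 0, "fingers": 0.2}, {"x": 0, "y": 0, "z": 0, "wx": 0, "wy": 0, "wz": 0, "fingers": 0.2}, {"x": 0, "y": 0, "z": -0.03, "wx": 0, "wy": 0, "wz": 0, "fingers": 0.2}, {"x": 0, "y": 0, "z": -0.05, "wx": 0, "wy": 0, "wz": 0, "fingers": 0.2}, {"x": 0, "y": 0.03, "z": -0.06, "wx": 0, "wy": 0, "wz": 0, "fingers": 0.2}, {"x": 0, "y": 0.05, "z": -0.06, "wx": 0, "wy": 0, "wz": 0, "fingers": 0.2}])

```text
clock: 20.95
tool_pos: [0.4713, 0.0523, 0.3489]
eef_rot: [1.0, 0.019, 0.019, -0.002]
contact_force: [1.2, -0.6, 0.1]
opening: 0.604
```

Call:
apply_moves(series=[{"x": 0, "y": 0.05, "z": 0, "wx": 0, "wy": 0, "wz": 0, "fingers": 0.2}, {"x": 0, "y": 0.05, "z": 0, "wx": 0, "wy": 0, "wz": 0, "fingers": 0.2}, {"x": 0, "y": 0, "z": 0, "wx": 0, "wy": 0, "wz": 0, "fingers": 0.2}, {"x": 0, "y": 0, "z": 0, "wx": 0, "wy": 0, "wz": 0, "fingers": 0.2}])

```text
clock: 21.45
tool_pos: [0.4745, -0.031, 0.3529]
eef_rot: [1.0, 0.017, 0.023, -0.003]
contact_force: [-0.5, -0.0, 0.5]
opening: 0.6
```

Run:
```python
from h import *
rad(); snap('side','s5'); snap('scene','c5'); meas('s5',np.s_[215:365,310:420])
a=cv2.imread('pics/s5.png')[180:380,240:440];b=cv2.imread('pics/c5.png')[130:280,200:350]
cv2.imwrite('pics/end.png',np.hstack([cv2.resize(a,(400,400),interpolation=3),cv2.resize(b,(400,400),interpolation=3)]))
```

```text
t 21.45 r 238.7 ang -90.00deg yaw 1.99 z 0.3529 Fr 0.03 Ft(ccw) -0.51 Fz 0.45 M [-0.116  0.07   0.02 ] open 0.600
bar n 260 hub 81 [0.4728 0.209  0.2392] yaw 75.41944414931147
pintop 12 [0.486  0.115  0.2077]
```

View pics/end.png

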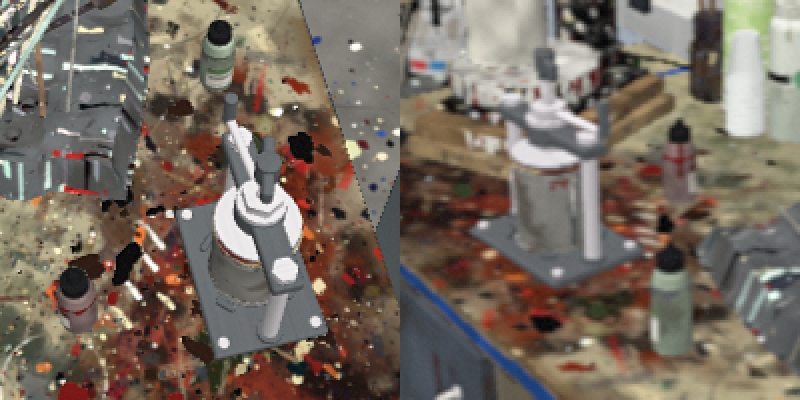

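The picture shows the tin centred at about (245,265) in the left half, under the plate. The bottles stand upright at (217,55) and (77,300), and the bar and lever are where I left them. I'm handing the job in.

```bash
python3 -c "
from plant import *
print(finish_job())"
```

```text
the job is handed in; nothing more can be done
None
```

The job is handed in at about 21.5 s of the 64 s allowed; the interface gave no verdict.

- **Slackening:** I turned the nut's lever about 0.65 rad counterclockwise. No force was left on the pin afterwards.
- **Clamping:** I gripped the T-bar by its ends and turned it about 1 rad clockwise. I felt the plate touch after roughly 0.75–0.8 rad and stopped about 0.2–0.28 rad past that. The standstill moment was about 0.17 N·m, so I estimate the plate bears at 20–40 N. The angle estimate (18–32 N) is lower than the torque estimate (up to about 40 N), but both lie within the 8–65 N limits.
- **Tightening:** I turned the nut clockwise until the force on the pin, read while moving, was 9.3–10.0 N. That was about 0.43 rad past where the nut started. A few newtons of sideways and vertical pull on the pin also showed up, but did no visible harm.

**Last checks:** After tightening, the bar's yaw was 75.4° against 75.0° before, so the screw did not turn. The tin and both bottles looked undisturbed. The tape roll was outside that last view, but the arm never went near it. The arm was clear and touching nothing. I could not measure the force between the nut and its washer directly.

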